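# Back off the ratchet clamp

### The arm

A 6-joint arm with a two-finger parallel gripper is mounted at the origin on a cart in front of the work surface, level with it; the furniture and walls round the work are solid. World frame = base frame: x ahead of the robot, y to its left, z up, the work surface at z = 0. Lengths are in mm, angles in rad, forces in N, time in s.
With the tool pointing down it reaches from about 275 to 1000 mm from the base axis. Payload 8.4 kg.
Tool frame: the origin (TCP) lies midway between the tips of the shut fingers; the grasp point (between the pads) lies 19 mm behind it; z points along the fingers, y is the line along which they close (so a half turn about z gives the same grasp; the last joint's range is limited). The gripper opens to 85 mm and grips with 20 to 120 N. Pads are 22 mm wide; open, the fingers measure 114 mm over their backs; the gripper's body (76 mm by 85 mm) begins 54 mm behind the grasp point. The pads swing forward as they close: fully open they stand 13 mm farther back than shut.
Start: joints at [1.11, 0.353, 1.633, -0, 1.155, -0.002], TCP at [276.794, 560.368, 207.881] pointing down, gripper open.
Joint ranges: [-2.63, 2.63], [-0.92, 2.1], [0.06, 2.66], [-1.3, 4.44], [0, 2.69], [-3.02, 3.02]. Speed limits (rad/s): [2.22, 2.22, 2.79, 3.14, 3.14, 3.14].

### API

Orientations are given as [roll, pitch, yaw] about the fixed x, y, z axes, in that order (R = Rz(yaw) Ry(pitch) Rx(roll)).
In Python, from rig import monitor, imaging, r gives the robot as it stands.
- The arm moves only by the tool drive_tool, never from a script. Its argument "plan" is a list of rows, each an object of numbers: "x", "y", "z": the shift along the tool's x, y, z in units of 50 mm (1.0 is 50 mm); "ax", "ay", "az": the turn, a rotation vector about the tool's x, y, z in units of 6 degrees (1.0 is 6 degrees); "hand": the finger opening in mm, from 0 to 85.4. In form: [{"x": .., "y": .., "z": .., "ax": .., "ay": .., "az": .., "hand": ..}, ...]. A call has 1 to 8 rows; each row is the pose to reach, as a shift and turn from the pose commanded when the call began, along the tool's axes at that moment; what a row does not reach only later rows make up. A row lasts 1/10 s, in which the tool goes at most 50 mm and 8.59 degrees, less where a joint would pass 70% of its speed; a pose out of reach is approached as far as the arm can. A call with a gripper value outside its range is refused whole. The fingers move at their own pace and stop on an object; "grip_force" is the grip in N (left out, the last holds). Time passes only in rows, so rows that repeat a pose let the fingers close. It gives the time, the measured TCP pose, the force, the opening and the grip force at its end, in the units of the state.
- monitor.sense(): the state, without advancing time (a new reading comes with each control period).
- imaging.grab_frame(name): name is "scene" or "top"; returns the picture (480x640x3 uint8, red, green, blue); there is no depth.
- imaging.camera_info(name): a dict with "mtx" (3x3 intrinsics, pixels), "R" (3x3) and "t" (3): a world point X has camera coordinates R X + t. Camera axes: x right, y down, z forward; pixel columns grow to the right and rows downward; lengths in mm; the calibration is good to about 2 mm. A picture is of the moment at which its call begins. camera_info takes no time and is no camera call.
- r.sign_off(): hands the job in; it is judged then, once.
The state is a dict: "clock": time; "qpos": joint angles; "qvel": joint speeds; "joint_efforts": joint torques, N m; "eef_pos": TCP position; "tcp_rot": TCP orientation; "contact_force": force on the tool from outside, world axes, zero at the start; "wrist_torque": the same for the moment, N m; "opening": opening from 0.0 (shut) to 1.0 (fully open); "grasp_force": force on a finger pad.
Only numpy, scipy, OpenCV 4.12 (cv2) and the standard library are available. Lean on these libraries where they do the work, as an engineer would, in place of code of your own. Each camera call takes 0.05 s, during which the arm holds its last target. There are 200 camera calls.

### The job

The wooden block in the small blue-jawed ratchet clamp has to be freed. Flip the yellow direction lever on the ratchet's arm right over to its other side, as far as it goes, then swing the red-knobbed handle back and forth until the inner face of the moving jaw has backed off past the yellow line on the bed, so that the line shows between block and jaw. Open the jaw only by the handle, leave the block standing where it is and do not disturb the other things on the bench.

Things in the scene. Friction and masses are not known exactly. Their poses are not given: they have to be found in the camera images.
- clamp: Ratchet clamp fixed to the bench: grey plate 220 x 220 x 10 mm. Origin: plate's underside, on the vertical axis of the toothed wheel (16 teeth). x points from the wheel to the bed with two blue jaws (x 58 to 114, tops 50 mm high), y from fixed to moving jaw, z up; the handle points to -x. Two stop posts 64 mm high stand 90 mm from the axis, either side of the handle.
- jaw: Moving blue jaw 56 x 24 mm, on a rack: 15 mm toward the clamp's +y (open) per rad the wheel turns anticlockwise. Origin at y = -1 mm in the clamp's frame at first; its inner face is 12 mm to the -y side of the origin, so it is past the yellow line once the origin is beyond y = +27 mm. A full swing gives about 10 to 14 mm, so two to four are needed; it stays where it is left.
- line (a point): Middle of the 4 mm wide yellow line across the bed, 14 mm above the bench, at y = +13 mm in the clamp's frame: 26 mm beyond where the moving jaw's inner face stands at first (the line begins close behind the jaw's outer face).
- handle (a joint): Swing of the steel arm about the wheel's axis, rad: 0 along the clamp's -x, growing anticlockwise from above (knob toward the clamp's -y); stops at -0.65 and +0.65. Needs 5 N at the knob; stays put. With the lever at positive values, growing angles open the jaw and falling ones only click back; at negative values the reverse. The first 0.4 to 0.55 rad of a swing are lost before the pawl bites.
- knob (a point): Top centre of the upright red knob on the handle, 26 mm in diameter, 52 mm tall (66 to 118 mm above the bench), 140 mm from the wheel's axis; it does not spin on the arm.
- selector (a joint): Yellow direction lever on top of the arm, rad about a vertical pivot 54 mm from the wheel's axis, growing anticlockwise from above; stops at -0.4 and +0.4. About -0.4: closes the jaw (so at first; its tab on the arm's side toward the clamp's +y); about +0.4: opens (tab toward -y). Its pawl is sprung to it. It takes 3 N at the tab and stays where left, so push it right over to the stop.
- lever_tip (a point): Top of the lever's upright yellow tab, 10 mm along the arm by 12 mm across it, reaching from just over the arm (lever top 73 mm above the bench) up to 107 mm; 30 mm from the lever's pivot on the knob's side, so its centre stands 12 mm off the arm's middle line at +-0.4 rad, and about 82 mm from the wheel's axis.
- wood_block: Brown layered wood block 35 x 60 x 35 mm, loose on the bed between the jaws; origin in the middle of its underside, 14 mm above the bench; z up.
- pliers: Red-handled pliers lying left of the clamp, 175 mm long; bystander.
- yellow_driver: Yellow-handled screwdriver lying right of the clamp, 135 mm long; bystander.
- tape: Roll of masking tape lying flat, 100 mm across, 25 mm high; bystander.
- white_cup: White cup standing on the bench, 70 mm across, 76 mm high; bystander.
Mind the look-alikes: they are no part of the job. What is shaped like the wood_block but pink or purple is not meant.

How it is judged:
By the outcome, as a careful person would: the job done as asked, in the order asked, and still so for the second after the job is handed in, with the robot touching nothing.
It also fails if it takes over 72 s, if anything falls off the work surface, if the arm or the gripper's body presses on something with over 40 N, if the wrist force passes 120 N, or if a joint passes its speed limit or range.

## Working session

There is one attempt and no reset: what is moved stays moved. The work goes in short steps, Python scripts to look and compute and a tool call to move; the robot and the scene stay as the last step left them, time stands still between calls to the robot, and variables do not carry over. Pictures are saved under pics/ and viewed, at most 10 in all, crops included, and the job is handed in when it is done.

Besides the shell and the picture viewer there is one more tool, called after "Emit:" by a JSON object that holds its "fn" and its "kwargs", one argument or row to a line. drive_tool: Moves the arm, as the interface text tells. Its arguments: {"type":"object","properties":{"plan":{"type":"array","items":{"type":"object","properties":{"x":{"type":"number"},"y":{"type":"number"},"z":{"type":"number"},"ax":{"type":"number"},"ay":{"type":"number"},"az":{"type":"number"},"hand":{"type":"number"}}}},"grip_force":{"type":"number"}},"required":["plan"]}

```bash
mkdir -p pics; python3 - <<'E'
from rig import monitor, imaging, r
import cv2
for n in("scene","top"):
    cv2.imwrite(f"pics/{n}0.png",imaging.grab_frame(n)[:,:,::-1])
    c=imaging.camera_info(n);print(n,c)
print(monitor.sense())
E
```

```text
scene {'mtx': array([[520.98578958,   0.        , 318.41848073],
       [  0.        , 520.98578958, 243.95280203],
       [  0.        ,   0.        ,   1.        ]]), 'R': array([[ 0.69293944, -0.72071902, -0.01997556],
       [-0.4106327 , -0.3717291 , -0.83258529],
       [ 0.59263456,  0.5851338 , -0.55353655]]), 't': array([-496.18851194,  256.20099843, 1004.56219803])}
top {'mtx': array([[535.88514933,   0.        , 320.62954872],
       [  0.        , 535.88514933, 235.46042445],
       [  0.        ,   0.        ,   1.        ]]), 'R': array([[ 0.01313199, -0.99977413,  0.0167106 ],
       [-0.99300972, -0.01499999, -0.11707564],
       [ 0.11729985, -0.01505635, -0.9929824 ]]), 't': array([-190.79512742,  568.29193884, 1144.71637952])}
{'clock': 0.1, 'qpos': array([ 1.10963362e+00,  3.53599576e-01,  1.63403917e+00,  7.84062958e-06,
        1.15520924e+00, -2.42458679e-03]), 'qvel': array([ 3.45218139e-05, -1.99258164e-03, -2.08333721e-03,  9.74181369e-04,
       -2.11460480e-03,  9.61810938e-04]), 'joint_efforts': array([ 1.08193159e-03, -6.06359696e+01, -3.42822433e+01, -5.72697490e-05,
        4.02046717e-03,  7.12303176e-06]), 'eef_pos': array([276.57226695, 559.97474698, 207.23266727]), 'tcp_rot': array([-3.14033734e+00, -1.02128888e-05,  2.68285136e+00]), 'contact_force': array([0.51472288, 0.08670402, 0.02164783]), 'wrist_torque': array([-0.00576561, -0.0743809 , -0.00012073]), 'grasp_force': 0.0, 'opening': 1.0016734941272036}
```

View pics/top0.png

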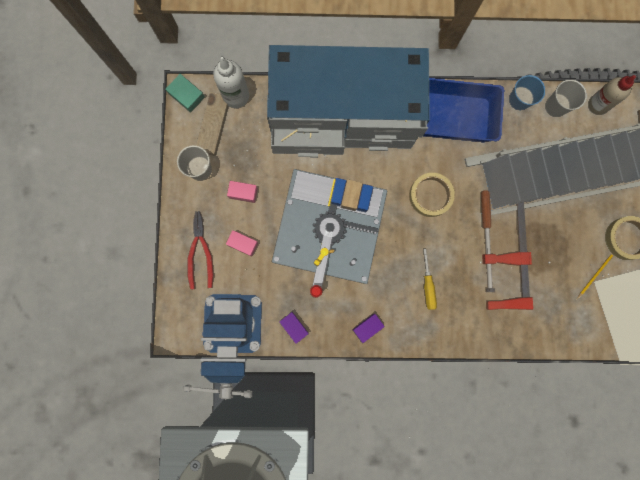

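View pics/scene0.png

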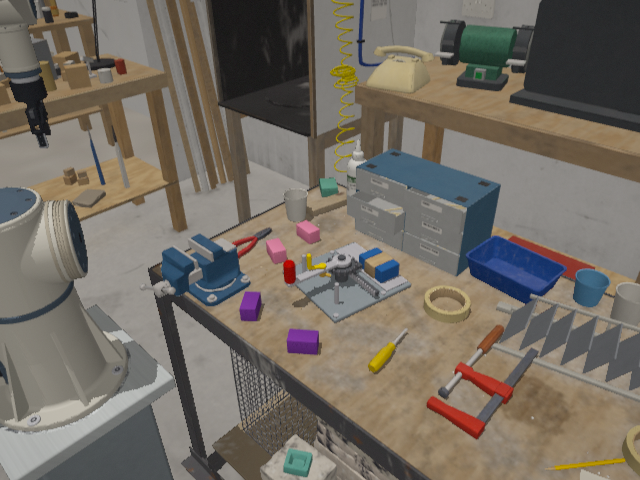

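The clamp is the grey plate at top-view (330,228), with its red knob at (317,291), yellow lever at (322,257) and block at (352,195). Possible mix-ups are the pink blocks (242,191) and (241,243), the purple blocks (294,327) and (368,328), the blue vise (232,325), the yellow screwdriver (430,292) and the red-handled clamp (510,260). The target is the small grey plate with blue jaws. I'll check it in one close crop.

```bash
python3 - <<'E'
import cv2
a=cv2.imread("pics/top0.png")[160:310,250:410]
cv2.imwrite("pics/c1.png",cv2.resize(a,None,fx=4,fy=4,interpolation=cv2.INTER_CUBIC)[:600])
E
```

```text
(no output)
```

View pics/c1.png

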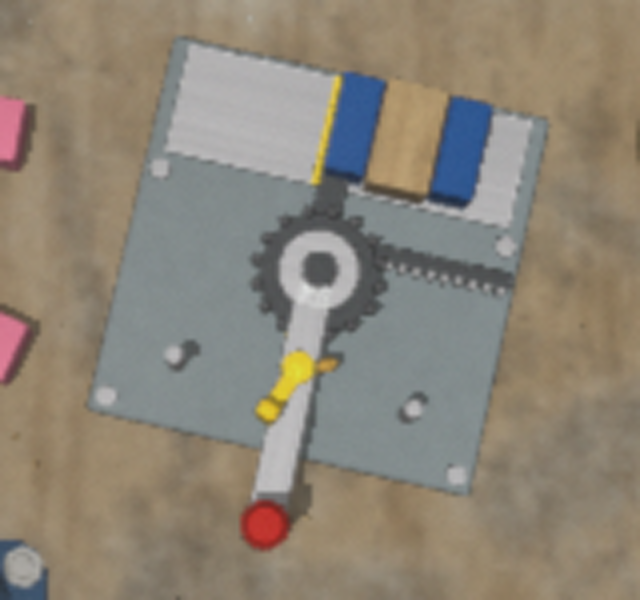

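The crop shows the right clamp: the yellow tab at crop (268,410) is on the +y (left) side, the knob is at (265,525), the wheel at (320,268), and the line lies close behind the left jaw. Next I compute positions.

```bash
cat > h.py <<'E'
import numpy as np, cv2
from rig import monitor, imaging, r
def px2w(n,uv,z):
    c=imaging.camera_info(n); R,t=np.array(c["R"]),np.array(c["t"])
    d=R.T@np.linalg.solve(c["mtx"],[*uv,1]); o=-R.T@t
    return o+d*(z-o[2])/d[2]
def w2px(n,X):
    c=imaging.camera_info(n); p=c["mtx"]@(c["R"]@np.array(X)+c["t"]); return p[:2]/p[2]
E
python3 - <<'E'
from h import *
P=lambda u,v,z:px2w("top",(u/4+250-.4,v/4+160-.4),z)
C=np.array([P(182,38,10),P(547,118,10),P(470,494,10),P(90,408,10)])
np.set_printoptions(precision=1,suppress=True)
print(C, np.linalg.norm(C-np.roll(C,1,0),axis=1)); 
# clamp x = from BL/BR to TL/TR ; y = right->left
x=(C[0]+C[1]-C[2]-C[3]);y=(C[0]+C[3]-C[1]-C[2])
print("yaw",np.arctan2(x[1],x[0]),np.arctan2(-y[0],y[1]),"mid",C.mean(0))
k=P(265,525,118);w=P(320,268,70);t=P(268,410,107);pv=P(298,368,73)
print("knob",k,"wheel",w,"tab",t,"piv",pv)
for a in(k,t,pv):print(np.linalg.norm((a-w)[:2]),np.arctan2(*(a-w)[1::-1]))
for p in ((175,355),(415,408)):
  q=P(*p,64);print("post",q,np.linalg.norm((q-w)[:2]))
print(P(330,130,14))
E
```

```text
[[ 725.3 -122.9   10. ]
 [ 682.4 -331.3   10. ]
 [ 468.6 -288.1   10. ]
 [ 513.5  -75.6   10. ]] [217.1 212.8 218.2 217.2]
yaw -0.2097234076592565 -0.20579498058627038 mid [ 597.4 -204.5   10. ]
knob [ 448.3 -173.3  118. ] wheel [ 586.2 -201.2   70. ] tab [ 507.2 -174.1  107. ] piv [ 532.1 -190.    73. ]
140.66433844460383 2.9422516679163135
83.47477484704513 2.811416690355296
55.26234435697874 2.9379619934846426
post [ 538.9 -124.3   64. ] 90.24494020308596
post [ 512.3 -253.    64. ] 90.20955700853494
[ 672.6 -207.7   14. ]
```

```bash
cat >> h.py <<'E'
from scipy.spatial.transform import Rotation as Ro
W=np.array([586.2,-201.2]); YAW=-0.208
def rot(a): return np.array([[np.cos(a),-np.sin(a)],[np.sin(a),np.cos(a)]])
def c2w(x,y,z): return np.array([*(W+rot(YAW)@[x,y]),z])
def to(X,yaw,show=True):
    "target world TCP, tool down at yaw -> drive units from present pose"
    s=monitor.sense(); R0=Ro.from_euler("xyz",s["tcp_rot"]); R1=Ro.from_euler("xyz",[np.pi,0,yaw])
    d=R0.inv().apply(np.array(X)-s["eef_pos"])/50; w=np.rad2deg((R0.inv()*R1).as_rotvec())/6
    print("shift",d.round(2),"turn",w.round(2))
def st():
    s=monitor.sense();p=s["eef_pos"];c=rot(-YAW)@(p[:2]-W)
    print(round(s["clock"],2),"clamp xy",c.round(1),"z",p[2].round(1),"rpy",s["tcp_rot"].round(3),"F",s["contact_force"].round(1),"open",round(s["opening"],2),"gf",s["grasp_force"],"q6",s["qpos"][5].round(2))
E
python3 -c "
from h import *
to(c2w(-82,12,180),np.pi+YAW)"
```

```text
shift [-10.65 -11.08   0.56] turn [-0.01 -0.   -2.39]
```

Emit:
{"fn": "drive_tool", "kwargs": {
  "plan": [
    {"x":-10.65,"y":-11.08,"z":0.2,"az":-2.4,"hand":40},
    {"x":-10.65,"y":-11.08,"z":0.2,"az":-2.4,"hand":40},
    {"x":-10.65,"y":-11.08,"z":0.2,"az":-2.4,"hand":40},
    {"x":-10.65,"y":-11.08,"z":0.2,"az":-2.4,"hand":40},
    {"x":-10.65,"y":-11.08,"z":0.2,"az":-2.4,"hand":40},
    {"x":-10.65,"y":-11.08,"z":0.2,"az":-2.4,"hand":40},
    {"x":-10.65,"y":-11.08,"z":0.2,"az":-2.4,"hand":40},
    {"x":-10.65,"y":-11.08,"z":0.2,"az":-2.4,"hand":40}
  ]
}}

```text
invalid input
```

```bash
python3 -c "
from h import *
st();to(c2w(-82,12,180),np.pi+YAW)"
```

```text
0.1 clamp xy [-460.1  680.8] z 207.2 rpy [-3.14  -0.     2.683] F [0.5 0.1 0. ] open 1.0 gf 0.0 q6 -0.0
shift [-10.65 -11.08   0.56] turn [-0.01 -0.   -2.39]
```

Emit:
{"fn": "drive_tool", "kwargs": {
  "plan": [
    {"x":-0.65,"y":-0.68,"z":0,"ax":0,"ay":0,"az":-0.3,"hand":40},
    {"x":-1.3,"y":-1.36,"z":0,"ax":0,"ay":0,"az":-0.6,"hand":40},
    {"x":-1.95,"y":-2.04,"z":0,"ax":0,"ay":0,"az":-0.9,"hand":40},
    {"x":-2.6,"y":-2.72,"z":0,"ax":0,"ay":0,"az":-1.2,"hand":40},
    {"x":-3.25,"y":-3.4,"z":0,"ax":0,"ay":0,"az":-1.5,"hand":40},
    {"x":-3.9,"y":-4.08,"z":0,"ax":0,"ay":0,"az":-1.8,"hand":40},
    {"x":-4.55,"y":-4.76,"z":0,"ax":0,"ay":0,"az":-2.1,"hand":40},
    {"x":-5.2,"y":-5.44,"z":0,"ax":0,"ay":0,"az":-2.4,"hand":40}
  ],
  "grip_force": 40
}}

```text
clock: 0.9
eef_pos: [389.4, 199.5, 207.8]
tcp_rot: [-3.142, 0.0, 2.936]
contact_force: [1.1, 0.1, -0.8]
opening: 0.467
grasp_force: 0.0
```

```bash
python3 -c "
from h import *
st();to(c2w(-82,12,180),np.pi+YAW)"
```

```text
0.9 clamp xy [-275.3  351.5] z 207.8 rpy [-3.142  0.     2.936] F [ 1.1  0.1 -0.8] open 0.47 gf 0.0 q6 -0.89
shift [-3.85 -6.8   0.56] turn [-0.    0.    0.02]
```

Emit:
{"fn": "drive_tool", "kwargs": {
  "plan": [
    {"x":-0.5,"y":-0.85,"z":0,"ax":0,"ay":0,"az":0,"hand":40},
    {"x":-1.0,"y":-1.7,"z":0,"ax":0,"ay":0,"az":0,"hand":40},
    {"x":-1.5,"y":-2.55,"z":0,"ax":0,"ay":0,"az":0,"hand":40},
    {"x":-2.0,"y":-3.4,"z":0,"ax":0,"ay":0,"az":0,"hand":40},
    {"x":-2.5,"y":-4.25,"z":0,"ax":0,"ay":0,"az":0,"hand":40},
    {"x":-3.0,"y":-5.1,"z":0,"ax":0,"ay":0,"az":0,"hand":40},
    {"x":-3.45,"y":-5.95,"z":0,"ax":0,"ay":0,"az":0,"hand":40},
    {"x":-3.85,"y":-6.8,"z":0.5,"ax":0,"ay":0,"az":0,"hand":40}
  ]
}}

```text
clock: 1.7
eef_pos: [509.6, -171.3, 186.5]
tcp_rot: [-3.141, 0.006, 2.934]
contact_force: [1.4, 0.8, -0.3]
opening: 0.469
grasp_force: 0.0
```

```bash
python3 - <<'E'
from h import *
st();to(c2w(-82,12,80),np.pi+YAW)
f=imaging.grab_frame("scene")[:,:,::-1][210:330,260:420]
cv2.imwrite("pics/s1.png",cv2.resize(f,None,fx=5,fy=5,interpolation=cv2.INTER_CUBIC))
p=w2px("scene",c2w(-82,12,107));print((p-[260,210])*5, (w2px("scene",c2w(-140,0,118))-[260,210])*5)
E
```

```text
1.7 clamp xy [-81.2  13.4] z 186.5 rpy [-3.141  0.006  2.934] F [ 1.4  0.8 -0.3] open 0.47 gf 0.0 q6 -1.69
shift [ 0.03 -0.03  2.13] turn [-0.01  0.05 -0.  ]
[242.8414719  220.83631089] [143.31097949 258.28275952]
```

View pics/s1.png

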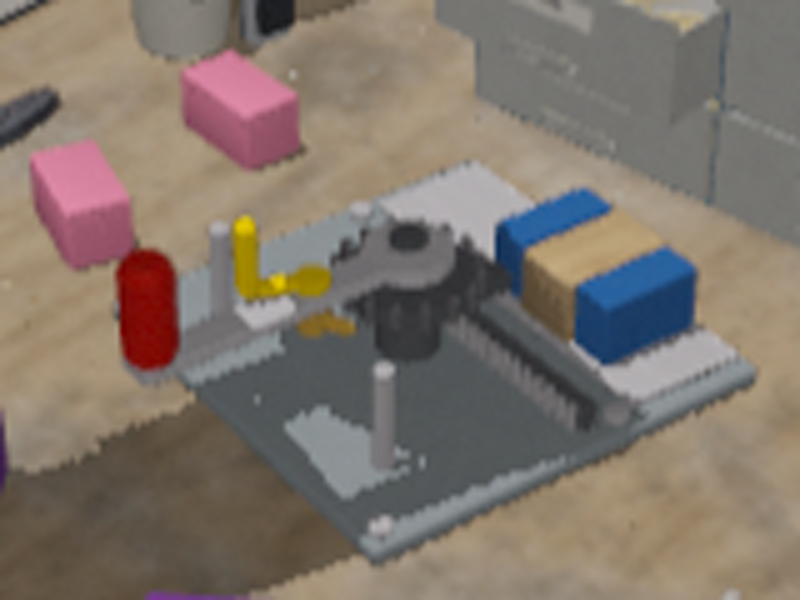

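The tab top is at (245,222) and the knob top at (146,258). The predicted positions are (243,221) and (143,258), so calibration holds within about 2 mm. I lower the open fingers astride the tab.

Emit:
{"fn": "drive_tool", "kwargs": {
  "plan": [
    {"x":0,"y":0,"z":0.7,"ax":0,"ay":0,"az":0,"hand":40},
    {"x":0,"y":0,"z":1.3,"ax":0,"ay":0,"az":0,"hand":40},
    {"x":0,"y":0,"z":1.7,"ax":0,"ay":0,"az":0,"hand":40},
    {"x":0,"y":0,"z":1.98,"ax":0,"ay":0,"az":0,"hand":40},
    {"x":0,"y":0,"z":1.98,"ax":0,"ay":0,"az":0,"hand":40}
  ]
}}

```text
clock: 2.25
eef_pos: [505.7, -167.7, 83.6]
tcp_rot: [3.141, -0.004, 2.934]
contact_force: [-0.9, -0.3, -0.1]
opening: 0.466
grasp_force: 0.0
```

```bash
python3 -c "
from h import *
st()"
```

```text
2.25 clamp xy [-85.6  16.2] z 83.6 rpy [ 3.141 -0.004  2.934] F [-0.9 -0.3 -0.1] open 0.47 gf 0.0 q6 -1.69
```

Emit:
{"fn": "drive_tool", "kwargs": {
  "plan": [
    {"x":0.05,"y":-0.2,"z":0.06,"ax":0,"ay":0,"az":0,"hand":40},
    {"x":0.05,"y":-0.35,"z":0.06,"ax":0,"ay":0,"az":0,"hand":40},
    {"x":0.05,"y":-0.5,"z":0.06,"ax":0,"ay":0,"az":0,"hand":40},
    {"x":0.05,"y":-0.6,"z":0.06,"ax":0,"ay":0,"az":0,"hand":40},
    {"x":0.05,"y":-0.7,"z":0.06,"ax":0,"ay":0,"az":0,"hand":40},
    {"x":0.05,"y":-0.77,"z":0.06,"ax":0,"ay":0,"az":0,"hand":40},
    {"x":0.05,"y":-0.77,"z":0.06,"ax":0,"ay":0,"az":0,"hand":40}
  ]
}}

```text
clock: 2.95
eef_pos: [496.7, -205.9, 82.5]
tcp_rot: [-3.142, 0.0, 2.934]
contact_force: [-0.5, -0.3, -0.6]
opening: 0.47
grasp_force: 0.0
```

```bash
python3 - <<'E'
from h import *
st()
f=imaging.grab_frame("scene")[:,:,::-1][200:320,260:420]
g=imaging.grab_frame("top")[:,:,::-1][210:310,270:390]
cv2.imwrite("pics/s2.png",np.hstack([cv2.resize(f,(400,300),interpolation=3),cv2.resize(g,(360,300),interpolation=3)]))
E
```

```text
2.95 clamp xy [-86.6 -23.1] z 82.5 rpy [-3.142  0.     2.934] F [-0.5 -0.3 -0.6] open 0.47 gf 0.0 q6 -1.76
```

View pics/s2.png

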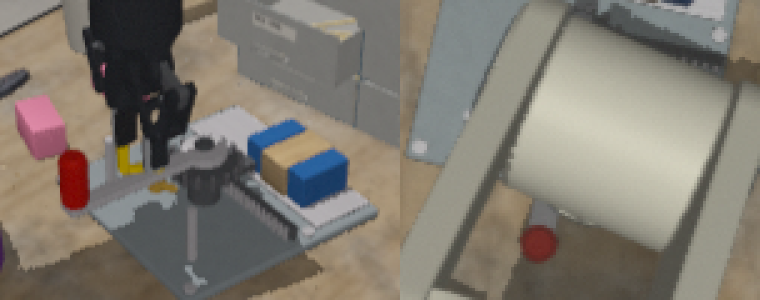

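Emit:
{"fn": "drive_tool", "kwargs": {
  "plan": [
    {"x":0,"y":-0.05,"z":0,"ax":0,"ay":0,"az":0,"hand":40},
    {"x":0,"y":-0.08,"z":0,"ax":0,"ay":0,"az":0,"hand":40},
    {"x":0,"y":-0.08,"z":0,"ax":0,"ay":0,"az":0,"hand":40}
  ]
}}

```text
clock: 3.35
eef_pos: [495.9, -209.4, 82.4]
tcp_rot: [-3.142, -0.0, 2.934]
contact_force: [0.9, 0.5, 0.8]
opening: 0.468
grasp_force: 0.0
```

Emit:
{"fn": "drive_tool", "kwargs": {
  "plan": [
    {"x":0,"y":-0.05,"z":0,"ax":0,"ay":0,"az":0,"hand":40},
    {"x":0,"y":-0.05,"z":0,"ax":0,"ay":0,"az":0,"hand":40}
  ]
}}

```text
clock: 3.55
eef_pos: [495.4, -212.0, 82.4]
tcp_rot: [-3.141, 0.0, 2.934]
contact_force: [-0.8, -0.1, -0.4]
opening: 0.47
grasp_force: 0.0
```

Emit:
{"fn": "drive_tool", "kwargs": {
  "plan": [
    {"x":0,"y":0.1,"z":0,"ax":0,"ay":0,"az":0,"hand":50},
    {"x":0,"y":0.1,"z":-0.6,"ax":0,"ay":0,"az":0,"hand":50},
    {"x":0,"y":0.1,"z":-1.5,"ax":0,"ay":0,"az":0,"hand":50},
    {"x":0,"y":0.1,"z":-2.3,"ax":0,"ay":0,"az":0,"hand":50},
    {"x":0,"y":0.1,"z":-2.3,"ax":0,"ay":0,"az":0,"hand":50}
  ]
}}

```text
clock: 4.05
eef_pos: [499.7, -207.8, 202.9]
tcp_rot: [-3.14, 0.009, 2.934]
contact_force: [0.4, 0.3, 0.9]
opening: 0.587
grasp_force: 0.0
```

```bash
python3 - <<'E'
from h import *
st()
f=imaging.grab_frame("scene")[:,:,::-1][210:330,260:420]
cv2.imwrite("pics/s3.png",cv2.resize(f,None,fx=5,fy=5,interpolation=3))
for h in (0,.05,.1):
  a=rot(h)
  for n,l,z in(("tab+",[-81.6,-11.7],107),("tab-",[-81.6,11.7],107),("knob",[-140,0],118)):
    print(h,n,((w2px("scene",c2w(*(a@l),z))-[260,210])*5).round())
to(c2w(-140,0,190),np.pi+YAW)
E
```

```text
4.05 clamp xy [-83.3 -24.3] z 202.9 rpy [-3.14   0.009  2.934] F [0.4 0.3 0.9] open 0.59 gf 0.0 q6 -1.76
0 tab+ [274. 246.]
0 tab- [244. 221.]
0 knob [143. 258.]
0.05 tab+ [280. 250.]
0.05 tab- [248. 226.]
0.05 knob [152. 266.]
0.1 tab+ [287. 253.]
0.1 tab- [253. 230.]
0.1 knob [162. 273.]
shift [1.11 0.48 0.2 ] turn [-0.01  0.05  0.01]
```

View pics/s3.png

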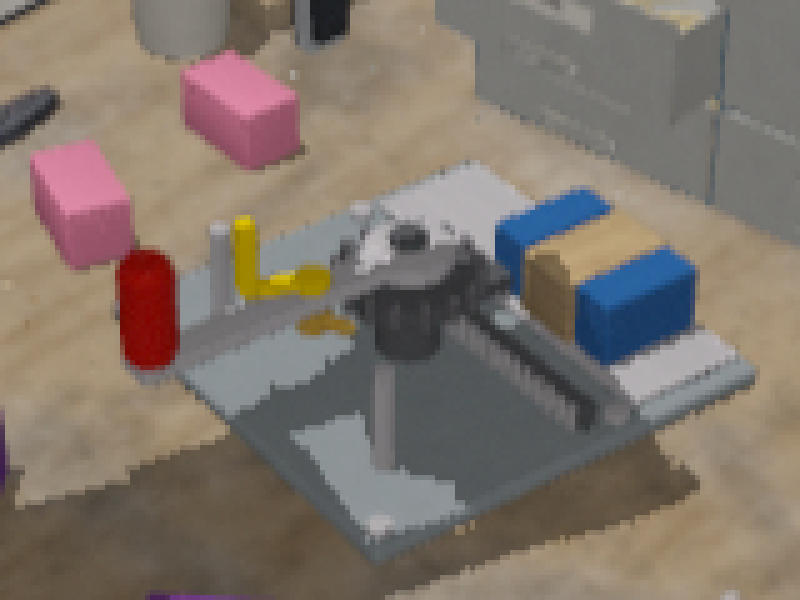

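```bash
python3 - <<'E'
from h import *
for l in [(-86.6,-3,90),(-86.6,12,90),(-86.6,-43,90),(-86.6,-58,90),(-82,12,107),(-82,12,73),(-82,-12,107),(-82,-12,73)]:
    print(l,((w2px("scene",c2w(*l))-[260,200])*2.5).round())
im=cv2.imread("pics/s2.png")
hsv=cv2.cvtColor(im,cv2.COLOR_BGR2HSV); m=cv2.inRange(hsv,(22,150,130),(35,255,255))[:, :400]
ys,xs=m.nonzero(); print(xs.min(),xs.max(),ys.min(),ys.max())
for y in range(ys.min(),ys.max()+1,3):
    q=xs[ys==y]; print(y,q.min() if len(q) else '',q.max() if len(q) else '')
E
```

```text
(-86.6, -3, 90) [127. 161.]
(-86.6, 12, 90) [118. 153.]
(-86.6, -43, 90) [153. 183.]
(-86.6, -58, 90) [163. 192.]
(-82, 12, 107) [121. 135.]
(-82, 12, 73) [123. 167.]
(-82, -12, 107) [137. 148.]
(-82, -12, 73) [138. 180.]
118 142 147 174
147 125 127
150 118 127
153 118 127
156 118 127
159 118 127
162 118 129
165 118 141
168 120 142
171 120 142
174 123 127
```

The lever did not move: the tab is still at (244,222). In s2 the open finger tips were about 15–20 mm higher than I assumed and passed over it. I'll push with shut fingers, whose tips are at the TCP.

```bash
python3 - <<'E'
from h import *
to(c2w(-82,46,202),np.pi+YAW);to(c2w(-82,46,82),np.pi+YAW)
E
```

```text
shift [-0.06  1.4  -0.04] turn [-0.01  0.05  0.01]
shift [-0.04  1.4   2.36] turn [-0.01  0.05  0.01]
```

Emit:
{"fn": "drive_tool", "kwargs": {
  "plan": [
    {"x":0,"y":0.7,"z":0,"ax":0,"ay":0,"az":0,"hand":0},
    {"x":0,"y":1.4,"z":0,"ax":0,"ay":0,"az":0,"hand":0},
    {"x":0,"y":1.4,"z":0,"ax":0,"ay":0,"az":0,"hand":0},
    {"x":0,"y":1.4,"z":0.6,"ax":0,"ay":0,"az":0,"hand":0},
    {"x":0,"y":1.4,"z":1.2,"ax":0,"ay":0,"az":0,"hand":0},
    {"x":0,"y":1.4,"z":1.7,"ax":0,"ay":0,"az":0,"hand":0},
    {"x":0,"y":1.4,"z":2.1,"ax":0,"ay":0,"az":0,"hand":0},
    {"x":0,"y":1.4,"z":2.1,"ax":0,"ay":0,"az":0,"hand":0}
  ]
}}

```text
clock: 4.9
eef_pos: [507.9, -137.8, 88.9]
tcp_rot: [3.141, -0.007, 2.934]
contact_force: [-1.2, -0.3, -0.4]
opening: -0.003
grasp_force: 0.0
```

```bash
python3 - <<'E'
from h import *
st();to(c2w(-82,10,82),np.pi+YAW)
E
```

```text
4.9 clamp xy [-89.7  45.9] z 88.9 rpy [ 3.141 -0.007  2.934] F [-1.2 -0.3 -0.4] open -0.0 gf 0.0 q6 -1.63
shift [-0.15 -0.72  0.14] turn [ 0.   -0.06  0.01]
```

Emit:
{"fn": "drive_tool", "kwargs": {
  "plan": [
    {"x":-0.06,"y":0,"z":0.12,"ax":0,"ay":0,"az":0,"hand":0},
    {"x":-0.06,"y":-0.2,"z":0.12,"ax":0,"ay":0,"az":0,"hand":0},
    {"x":-0.06,"y":-0.35,"z":0.12,"ax":0,"ay":0,"az":0,"hand":0},
    {"x":-0.06,"y":-0.5,"z":0.12,"ax":0,"ay":0,"az":0,"hand":0},
    {"x":-0.06,"y":-0.6,"z":0.12,"ax":0,"ay":0,"az":0,"hand":0},
    {"x":-0.06,"y":-0.7,"z":0.12,"ax":0,"ay":0,"az":0,"hand":0},
    {"x":-0.06,"y":-0.7,"z":0.12,"ax":0,"ay":0,"az":0,"hand":0}
  ]
}}

```text
clock: 5.6
eef_pos: [506.5, -174.0, 86.6]
tcp_rot: [-3.141, 0.0, 2.933]
contact_force: [-0.5, 0.0, 0.6]
opening: -0.001
grasp_force: 0.0
```

```bash
cat >> h.py <<'E'
def blob(kind):
    f=imaging.grab_frame("scene"); cv2.imwrite("pics/last.png",f[:,:,::-1]); h=cv2.cvtColor(f,cv2.COLOR_RGB2HSV)[220:300,270:345]
    m=cv2.inRange(h,(24,150,110),(35,255,255)) if kind=="tab" else cv2.inRange(h,(0,180,90),(6,255,255))
    ys,xs=m.nonzero(); k=ys<ys.min()+4
    print(kind,"n",len(xs),"top",(xs[k].mean()+270).round(1),ys.min()+220,"bbox",xs.min()+270,xs.max()+270,ys.max()+220)
E
python3 - <<'E'
from h import *
st();blob("tab");blob("knob")
for y in(12,0,-12):print(y,w2px("scene",c2w(-82,y,107)).round(1),w2px("scene",c2w(-82,y,73)).round(1))
E
```

```text
5.6 clamp xy [-83.6  10.2] z 86.6 rpy [-3.141  0.     2.933] F [-0.5  0.   0.6] open -0.0 gf 0.0 q6 -1.7
tab n 116 top 308.6 256 bbox 307 325 269
knob n 236 top 288.6 260 bbox 283 294 283
12 [308.6 254.2] [309.  266.7]
0 [311.6 256.7] [312.  269.3]
-12 [314.6 259.3] [315.  271.9]
```

```bash
python3 - <<'E'
from h import *
f=cv2.imread("pics/last.png")[190:310,260:420]
f=cv2.resize(f,None,fx=5,fy=5,interpolation=3)
p=(w2px("scene",c2w(-83.6,10.2,86.6))-[260,190])*5;cv2.circle(f,tuple(int(v) for v in p),4,(255,0,255),1);print(p)
cv2.imwrite("pics/s4.png",f)
E
```

```text
[243.45557819 361.72450693]
```

View pics/s4.png

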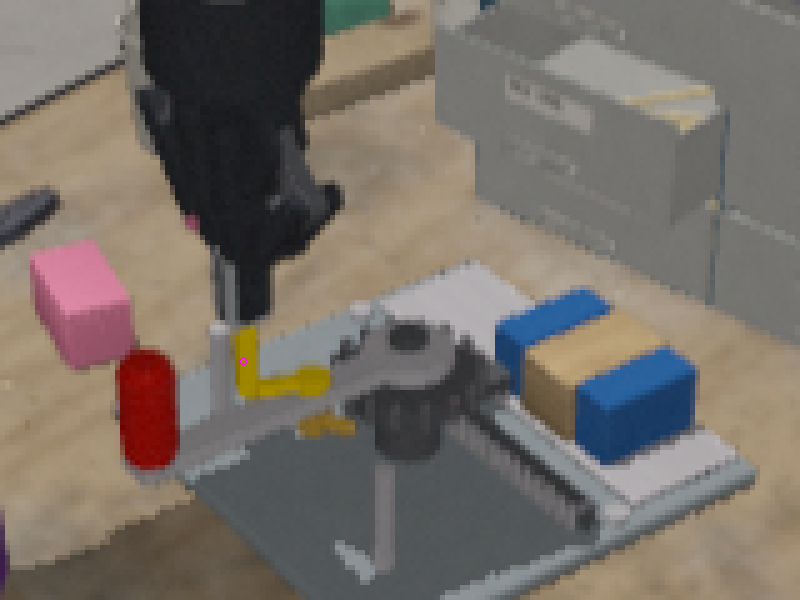

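The shut tip shows at (245,325), against (243,362) predicted for the reported TCP. So the real tip is about 20 mm above the reading and just clears the tab. I'll back off to +y, go 20 mm lower and push while watching the force.

Emit:
{"fn": "drive_tool", "kwargs": {
  "plan": [
    {"x":0,"y":0.35,"z":0,"ax":0,"ay":0,"az":0,"hand":0},
    {"x":0,"y":0.7,"z":0,"ax":0,"ay":0,"az":0,"hand":0},
    {"x":0,"y":0.7,"z":0.2,"ax":0,"ay":0,"az":0,"hand":0},
    {"x":0,"y":0.7,"z":0.36,"ax":0,"ay":0,"az":0,"hand":0},
    {"x":0,"y":0.7,"z":0.36,"ax":0,"ay":0,"az":0,"hand":0},
    {"x":0,"y":0.7,"z":0.36,"ax":0,"ay":0,"az":0,"hand":0}
  ]
}}

```text
clock: 6.3
eef_pos: [513.4, -139.4, 67.9]
tcp_rot: [-3.142, -0.001, 2.934]
contact_force: [0.6, 0.0, 0.3]
opening: 0.001
grasp_force: 0.0
```

```bash
python3 - <<'E'
from h import *
st()
g=[]
for n,(u,v) in(("scene",(250,180)),("top",(270,190))):
  f=imaging.grab_frame(n)[:,:,::-1].copy()
  f=f[v:v+130,u:u+130]; f=cv2.resize(f,None,fx=3,fy=3,interpolation=3);g.append(f)
  s=monitor.sense();p=(w2px(n,s["eef_pos"])-[u,v])*3;print(p);cv2.circle(f,tuple(int(a) for a in p),3,(255,0,255),1)
cv2.imwrite("pics/s5.png",np.hstack(g))
E
```

```text
6.3 clamp xy [-84.   45.5] z 67.9 rpy [-3.142e+00 -1.000e-03  2.934e+00] F [0.6 0.  0.3] open 0.0 gf 0.0 q6 -1.63
[151.17534965 244.8854967 ]
[ 90.49939286 210.01617916]
```

View pics/s5.png

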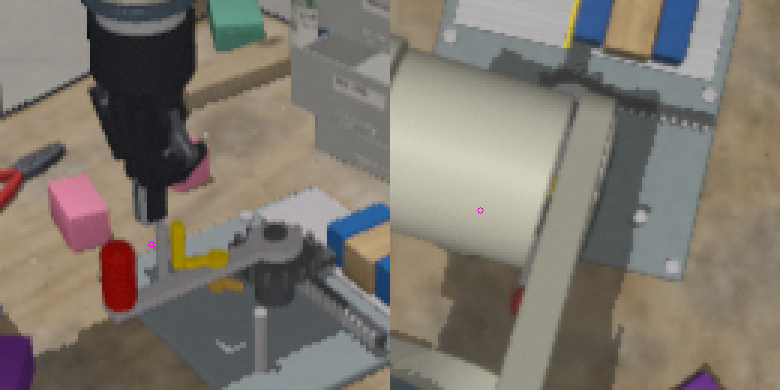

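The tip shows at (150,221), against (151,245) predicted. That's the same offset of about 20 mm, so the real tip is near 88 mm and now overlaps the tab. I push.

Emit:
{"fn": "drive_tool", "kwargs": {
  "plan": [
    {"x":-0.04,"y":-0.2,"z":0,"ax":0,"ay":0,"az":0,"hand":0},
    {"x":-0.04,"y":-0.35,"z":0,"ax":0,"ay":0,"az":0,"hand":0},
    {"x":-0.04,"y":-0.45,"z":0,"ax":0,"ay":0,"az":0,"hand":0},
    {"x":-0.04,"y":-0.55,"z":0,"ax":0,"ay":0,"az":0,"hand":0},
    {"x":-0.04,"y":-0.62,"z":0,"ax":0,"ay":0,"az":0,"hand":0},
    {"x":-0.04,"y":-0.7,"z":0,"ax":0,"ay":0,"az":0,"hand":0}
  ]
}}

```text
clock: 7.0
eef_pos: [508.4, -173.9, 68.3]
tcp_rot: [3.141, -0.0, 2.934]
contact_force: [-0.6, 2.8, -0.4]
opening: 0.003
grasp_force: 1.4
```

```bash
python3 - <<'E'
from h import *
st();blob("tab");blob("knob")
E
```

```text
7.0 clamp xy [-81.8  10.6] z 68.3 rpy [ 3.141 -0.     2.934] F [-0.6  2.8 -0.4] open 0.0 gf 1.3798049272008939 q6 -1.7
tab n 128 top 313.8 258 bbox 312 325 273
knob n 236 top 288.6 260 bbox 283 294 283
```

Contact: the tab has moved to col 313.8 (about 314.6 at the stop) with about 3 N of force. I push on to the stop.

Emit:
{"fn": "drive_tool", "kwargs": {
  "plan": [
    {"x":0,"y":-0.04,"z":0,"ax":0,"ay":0,"az":0,"hand":0},
    {"x":0,"y":-0.08,"z":0,"ax":0,"ay":0,"az":0,"hand":0},
    {"x":0,"y":-0.12,"z":0,"ax":0,"ay":0,"az":0,"hand":0},
    {"x":0,"y":-0.12,"z":0,"ax":0,"ay":0,"az":0,"hand":0}
  ]
}}

```text
clock: 7.5
eef_pos: [507.7, -179.6, 68.5]
tcp_rot: [3.141, 0.001, 2.934]
contact_force: [1.9, 4.6, -0.7]
opening: -0.002
grasp_force: 2.2
```

```bash
python3 - <<'E'
from h import *
st();blob("tab");blob("knob")
E
```

```text
7.5 clamp xy [-81.2   4.9] z 68.5 rpy [3.141e+00 1.000e-03 2.934e+00] F [ 1.9  4.6 -0.7] open -0.0 gf 2.17524240797502 q6 -1.71
tab n 127 top 315.8 259 bbox 314 326 274
knob n 232 top 290.6 262 bbox 286 296 284
```

The lever is at its stop: the tab is at col 315.8, and the knob has started to follow slightly, about 0.05 rad. Next I move above the knob.

```bash
cat >> h.py <<'E'
def knob(h,z): to(c2w(*(rot(h)@[-140,0]),z),np.pi+YAW+h)
E
python3 - <<'E'
from h import *
knob(.055,133)
for d in np.arange(.13,1.31,.13): print(d.round(2),"x",round(140*(np.cos(d)-1)/50,2),"y",round(-140*np.sin(d)/50,2),"az",round(-np.rad2deg(d)/6,2))
E
```

```text
shift [ 1.17 -0.25 -1.29] turn [-0.    0.01 -0.52]
0.13 x -0.02 y -0.36 az -1.24
0.26 x -0.09 y -0.72 az -2.48
0.39 x -0.21 y -1.06 az -3.72
0.52 x -0.37 y -1.39 az -4.97
0.65 x -0.57 y -1.69 az -6.21
0.78 x -0.81 y -1.97 az -7.45
0.91 x -1.08 y -2.21 az -8.69
1.04 x -1.38 y -2.41 az -9.93
1.17 x -1.71 y -2.58 az -11.17
1.3 x -2.05 y -2.7 az -12.41
```

Emit:
{"fn": "drive_tool", "kwargs": {
  "plan": [
    {"x":0,"y":0.2,"z":0,"ax":0,"ay":0,"az":0,"hand":0},
    {"x":0,"y":0.2,"z":-0.6,"ax":0,"ay":0,"az":0,"hand":0},
    {"x":0,"y":0.2,"z":-1.3,"ax":0,"ay":0,"az":0,"hand":0},
    {"x":0.6,"y":0,"z":-1.3,"ax":0,"ay":0,"az":-0.3,"hand":46},
    {"x":1.17,"y":-0.25,"z":-1.3,"ax":0,"ay":0,"az":-0.52,"hand":46},
    {"x":1.17,"y":-0.25,"z":-1.3,"ax":0,"ay":0,"az":-0.52,"hand":46},
    {"x":1.17,"y":-0.25,"z":-1.3,"ax":0,"ay":0,"az":-0.52,"hand":46},
    {"x":1.17,"y":-0.25,"z":-1.3,"ax":0,"ay":0,"az":-0.52,"hand":46}
  ]
}}

```text
clock: 8.4
eef_pos: [448.6, -179.8, 133.7]
tcp_rot: [-3.141, 0.001, 2.989]
contact_force: [-0.5, 0.1, -0.4]
opening: 0.536
grasp_force: 0.0
```

```bash
python3 - <<'E'
from h import *
st();blob("tab");blob("knob");knob(.055,58)
f=cv2.imread("pics/last.png")[170:300,250:400]
f=cv2.resize(f,None,fx=4,fy=4,interpolation=3)
cv2.imwrite("pics/s6.png",f)
for h in(0,.05,.1):print(w2px("scene",c2w(*(rot(h)@[-140,0]),118)),w2px("scene",c2w(*(rot(h)@[-82,-12]),107)))
E
```

```text
8.4 clamp xy [-139.1   -7.5] z 133.7 rpy [-3.141e+00  1.000e-03  2.989e+00] F [-0.5  0.1 -0.4] open 0.54 gf 0.0 q6 -1.8
tab n 123 top 315.9 260 bbox 314 326 274
knob n 232 top 290.5 261 bbox 286 296 284
shift [ 0.01 -0.01  1.51] turn [-0.  0.  0.]
[288.6621959 261.6565519] [314.64777652 259.2853084 ]
[290.46432134 263.19312695] [315.96935103 260.06097287]
[292.41908286 264.68208266] [317.36435692 260.79932245]
```

View pics/s6.png

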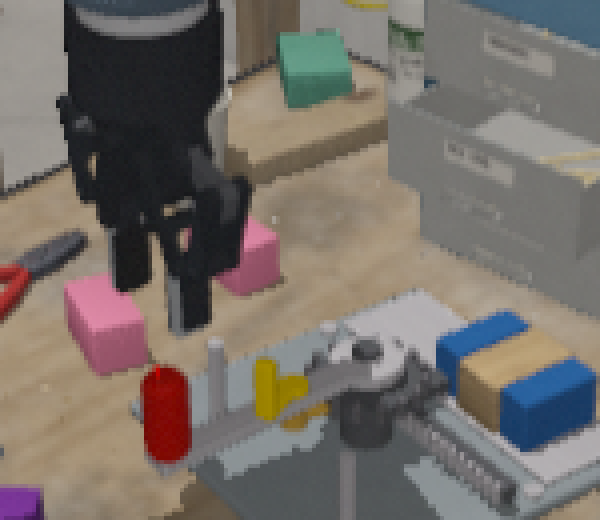

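The tab is at its opening side, matching the +0.4 prediction at (315.9,260). The fingers are centred over the knob column (290). I descend and close to a loose cage.

Emit:
{"fn": "drive_tool", "kwargs": {
  "plan": [
    {"x":0,"y":0,"z":0.4,"ax":0,"ay":0,"az":0,"hand":46},
    {"x":0,"y":0,"z":0.8,"ax":0,"ay":0,"az":0,"hand":46},
    {"x":0,"y":0,"z":1.15,"ax":0,"ay":0,"az":0,"hand":46},
    {"x":0,"y":0,"z":1.45,"ax":0,"ay":0,"az":0,"hand":46},
    {"x":0,"y":0,"z":1.52,"ax":0,"ay":0,"az":0,"hand":33},
    {"x":0,"y":0,"z":1.52,"ax":0,"ay":0,"az":0,"hand":33},
    {"x":0,"y":0,"z":1.52,"ax":0,"ay":0,"az":0,"hand":33}
  ]
}}

```text
clock: 9.2
eef_pos: [448.1, -179.8, 57.9]
tcp_rot: [-3.141, 0.001, 2.989]
contact_force: [0.5, -0.6, -0.1]
opening: 0.387
grasp_force: 0.0
```

```bash
python3 - <<'E'
from h import *
st();blob("tab");blob("knob")
E
```

```text
9.2 clamp xy [-139.5   -7.6] z 57.9 rpy [-3.141e+00  1.000e-03  2.989e+00] F [ 0.5 -0.6 -0.1] open 0.39 gf 0.0 q6 -1.8
tab n 124 top 315.9 260 bbox 314 326 274
knob n 120 top 288.2 261 bbox 285 294 284
```

Emit:
{"fn": "drive_tool", "kwargs": {
  "plan": [
    {"x":-0.02,"y":0.36,"z":0,"ax":0,"ay":0,"az":1.24,"hand":33},
    {"x":-0.09,"y":0.72,"z":0,"ax":0,"ay":0,"az":2.48,"hand":33},
    {"x":-0.21,"y":1.06,"z":0,"ax":0,"ay":0,"az":3.72,"hand":33},
    {"x":-0.37,"y":1.39,"z":0,"ax":0,"ay":0,"az":4.97,"hand":33},
    {"x":-0.57,"y":1.69,"z":0,"ax":0,"ay":0,"az":6.21,"hand":33},
    {"x":-0.67,"y":1.82,"z":0,"ax":0,"ay":0,"az":6.75,"hand":33},
    {"x":-0.67,"y":1.82,"z":0,"ax":0,"ay":0,"az":6.75,"hand":33}
  ]
}}

```text
clock: 10.0
eef_pos: [495.5, -94.4, 58.1]
tcp_rot: [3.141, 0.001, 2.282]
contact_force: [-0.1, -0.4, 0.4]
opening: 0.386
grasp_force: 0.0
```

```bash
cat >> h.py <<'E'
def ang():
    s=monitor.sense();c=rot(-YAW)@(s["eef_pos"][:2]-W); print("R",np.hypot(*c).round(1),"tcp angle",np.arctan2(-c[1],-c[0]).round(3),"tool",(s["tcp_rot"][2]%(2*np.pi)-np.pi-YAW).round(3))
E
python3 - <<'E'
from h import *
st();ang();blob("tab")
for h in(-.65,-.6,-.55):print(h,w2px("scene",c2w(*(rot(h)@[-82,-12]),107)))
E
```

```text
10.0 clamp xy [-110.8   85.8] z 58.1 rpy [3.141e+00 1.000e-03 2.282e+00] F [-0.1 -0.4  0.4] open 0.39 gf 0.0 q6 -0.9
R 140.1 tcp angle -0.659 tool -0.652
tab n 128 top 304.9 247 bbox 303 321 261
-0.65 [305.22412117 246.98084193]
-0.6 [305.40198273 248.00393482]
-0.55 [305.67299716 249.02415155]
```

The handle is at about -0.64, with the tab matching the prediction. Opening stroke 1.

Emit:
{"fn": "drive_tool", "kwargs": {
  "plan": [
    {"x":-0.02,"y":-0.36,"z":0,"ax":0,"ay":0,"az":-1.24,"hand":33},
    {"x":-0.09,"y":-0.72,"z":0,"ax":0,"ay":0,"az":-2.48,"hand":33},
    {"x":-0.21,"y":-1.06,"z":0,"ax":0,"ay":0,"az":-3.72,"hand":33},
    {"x":-0.37,"y":-1.39,"z":0,"ax":0,"ay":0,"az":-4.97,"hand":33},
    {"x":-0.57,"y":-1.69,"z":0,"ax":0,"ay":0,"az":-6.21,"hand":33},
    {"x":-0.81,"y":-1.97,"z":0,"ax":0,"ay":0,"az":-7.45,"hand":33},
    {"x":-1.08,"y":-2.21,"z":0,"ax":0,"ay":0,"az":-8.69,"hand":33}
  ]
}}

```text
clock: 10.75
eef_pos: [446.1, -208.6, 58.0]
tcp_rot: [3.141, 0.002, -3.085]
contact_force: [3.6, 6.2, 0.5]
opening: 0.386
grasp_force: 3.0
```

Emit:
{"fn": "drive_tool", "kwargs": {
  "plan": [
    {"x":-0.02,"y":-0.36,"z":0,"ax":0,"ay":0,"az":-1.24,"hand":33},
    {"x":-0.09,"y":-0.72,"z":0,"ax":0,"ay":0,"az":-2.48,"hand":33},
    {"x":-0.23,"y":-1.11,"z":0,"ax":0,"ay":0,"az":-3.9,"hand":33},
    {"x":-0.23,"y":-1.11,"z":0,"ax":0,"ay":0,"az":-3.9,"hand":33}
  ]
}}

```text
clock: 11.15
eef_pos: [459.5, -263.3, 57.4]
tcp_rot: [3.139, -0.0, -2.677]
contact_force: [-0.9, -0.3, 0.3]
opening: 0.39
grasp_force: 0.1
```

```bash
cat >> h.py <<'E'
def jaw():
    "extent along clamp y of blue and block colours at jaw tops, top camera sampled along x=95,z=50"
    f=imaging.grab_frame("top"); h=cv2.cvtColor(f,cv2.COLOR_RGB2HSV); o=""; g=imaging.camera_info
    for y in range(-75,90,2):
        u,v=w2px("top",c2w(90,y,50)).round().astype(int); a=h[v,u]
        o+="B" if 100<a[0]<125 and a[1]>120 else "y" if 22<a[0]<33 and a[1]>120 else "w" if 8<a[0]<22 and a[1]>70 else "."
    print(o, "first blue-run after block ends; index->y=-75+2i"); i=o.find("w"); j=o.rfind("B"); print("jaw outer y",-75+2*j)
E
python3 - <<'E'
from h import *
st();ang();blob("tab");jaw()
for h in(.65,.6,.55):print(h,w2px("scene",c2w(*(rot(h)@[-82,-12]),107)))
E
```

```text
11.15 clamp xy [-111.2  -86.9] z 57.4 rpy [ 3.139 -0.    -2.677] F [-0.9 -0.3  0.3] open 0.39 gf 0.12696391711415345 q6 -2.56
R 141.1 tcp angle 0.663 tool 0.672Traceback (most recent call last):
  File "<stdin>", line 2, in <module>
  File "h.py", line 24, in blob
    ys,xs=m.nonzero(); k=ys<ys.min()+4
                            ~~~~~~^^
    return umr_minimum(a, axis, None, out, keepdims, initial, where)
ValueError: zero-size array to reduction operation minimum which has no identity
```

```bash
python3 -c "
from h import *
jaw()"
```

```text
..BBBBBBBBBBB.wwwwwwwwwwwwwwwww........BBBBBBBBBB.................................. first blue-run after block ends; index->y=-75+2i
jaw outer y 21
```

Stroke 1 moved the jaw about 12 mm and the block stayed in place. Return stroke.

Emit:
{"fn": "drive_tool", "kwargs": {
  "plan": [
    {"x":-0.02,"y":0.36,"z":0,"ax":0,"ay":0,"az":1.24,"hand":33},
    {"x":-0.09,"y":0.72,"z":0,"ax":0,"ay":0,"az":2.48,"hand":33},
    {"x":-0.21,"y":1.06,"z":0,"ax":0,"ay":0,"az":3.72,"hand":33},
    {"x":-0.37,"y":1.39,"z":0,"ax":0,"ay":0,"az":4.97,"hand":33},
    {"x":-0.57,"y":1.69,"z":0,"ax":0,"ay":0,"az":6.21,"hand":33},
    {"x":-0.81,"y":1.97,"z":0,"ax":0,"ay":0,"az":7.45,"hand":33},
    {"x":-1.08,"y":2.21,"z":0,"ax":0,"ay":0,"az":8.69,"hand":33}
  ]
}}

```text
clock: 11.95
eef_pos: [459.2, -139.5, 57.7]
tcp_rot: [-3.141, 0.0, 2.685]
contact_force: [0.3, -2.8, 0.2]
opening: 0.383
grasp_force: 1.3
```

Emit:
{"fn": "drive_tool", "kwargs": {
  "plan": [
    {"x":-0.02,"y":0.36,"z":0,"ax":0,"ay":0,"az":1.24,"hand":33},
    {"x":-0.09,"y":0.72,"z":0,"ax":0,"ay":0,"az":2.48,"hand":33},
    {"x":-0.23,"y":1.11,"z":0,"ax":0,"ay":0,"az":3.9,"hand":33},
    {"x":-0.23,"y":1.11,"z":0,"ax":0,"ay":0,"az":3.9,"hand":33}
  ]
}}

```text
clock: 12.35
eef_pos: [495.9, -94.1, 57.9]
tcp_rot: [3.14, 0.002, 2.281]
contact_force: [-0.3, -1.1, -0.3]
opening: 0.386
grasp_force: 0.0
```

```bash
python3 -c "
from h import *
st();ang();blob('tab');jaw()"
```

```text
12.35 clamp xy [-110.5   86.2] z 57.9 rpy [3.140e+00 2.000e-03 2.281e+00] F [-0.3 -1.1 -0.3] open 0.39 gf 0.0 q6 -0.9
R 140.1 tcp angle -0.662 tool -0.653
tab n 125 top 304.9 247 bbox 303 321 261
..BBBBBBBBBBB.wwwwwwwwwwwwwwwww........BBBBBBBBBB.................................. first blue-run after block ends; index->y=-75+2i
jaw outer y 21
```

Stroke 2.

Emit:
{"fn": "drive_tool", "kwargs": {
  "plan": [
    {"x":-0.02,"y":-0.36,"z":0,"ax":0,"ay":0,"az":-1.24,"hand":33},
    {"x":-0.09,"y":-0.72,"z":0,"ax":0,"ay":0,"az":-2.48,"hand":33},
    {"x":-0.21,"y":-1.06,"z":0,"ax":0,"ay":0,"az":-3.72,"hand":33},
    {"x":-0.37,"y":-1.39,"z":0,"ax":0,"ay":0,"az":-4.97,"hand":33},
    {"x":-0.57,"y":-1.69,"z":0,"ax":0,"ay":0,"az":-6.21,"hand":33},
    {"x":-0.81,"y":-1.97,"z":0,"ax":0,"ay":0,"az":-7.45,"hand":33},
    {"x":-1.08,"y":-2.21,"z":0,"ax":0,"ay":0,"az":-8.69,"hand":33}
  ]
}}

```text
clock: 13.15
eef_pos: [445.3, -208.8, 57.8]
tcp_rot: [3.141, 0.001, -3.083]
contact_force: [3.2, 4.7, -0.3]
opening: 0.387
grasp_force: 2.4
```

Emit:
{"fn": "drive_tool", "kwargs": {
  "plan": [
    {"x":-0.02,"y":-0.36,"z":0,"ax":0,"ay":0,"az":-1.24,"hand":33},
    {"x":-0.09,"y":-0.72,"z":0,"ax":0,"ay":0,"az":-2.48,"hand":33},
    {"x":-0.23,"y":-1.11,"z":0,"ax":0,"ay":0,"az":-3.9,"hand":33},
    {"x":-0.23,"y":-1.11,"z":0,"ax":0,"ay":0,"az":-3.9,"hand":33}
  ]
}}

```text
clock: 13.55
eef_pos: [458.6, -263.5, 57.1]
tcp_rot: [3.139, -0.001, -2.675]
contact_force: [0.6, -0.1, -0.2]
opening: 0.388
grasp_force: 0.0
```

Emit:
{"fn": "drive_tool", "kwargs": {
  "plan": [
    {"x":-0.02,"y":0.36,"z":0,"ax":0,"ay":0,"az":1.24,"hand":33},
    {"x":-0.09,"y":0.72,"z":0,"ax":0,"ay":0,"az":2.48,"hand":33},
    {"x":-0.21,"y":1.06,"z":0,"ax":0,"ay":0,"az":3.72,"hand":33},
    {"x":-0.37,"y":1.39,"z":0,"ax":0,"ay":0,"az":4.97,"hand":33},
    {"x":-0.57,"y":1.69,"z":0,"ax":0,"ay":0,"az":6.21,"hand":33},
    {"x":-0.81,"y":1.97,"z":0,"ax":0,"ay":0,"az":7.45,"hand":33},
    {"x":-1.08,"y":2.21,"z":0,"ax":0,"ay":0,"az":8.69,"hand":33}
  ]
}}

```text
clock: 14.25
eef_pos: [458.0, -139.9, 57.4]
tcp_rot: [-3.141, -0.001, 2.689]
contact_force: [-0.6, -2.8, 1.0]
opening: 0.388
grasp_force: 1.3
```

Emit:
{"fn": "drive_tool", "kwargs": {
  "plan": [
    {"x":-0.02,"y":0.36,"z":0,"ax":0,"ay":0,"az":1.24,"hand":33},
    {"x":-0.09,"y":0.72,"z":0,"ax":0,"ay":0,"az":2.48,"hand":33},
    {"x":-0.23,"y":1.11,"z":0,"ax":0,"ay":0,"az":3.9,"hand":33},
    {"x":-0.23,"y":1.11,"z":0,"ax":0,"ay":0,"az":3.9,"hand":33}
  ]
}}

```text
clock: 14.65
eef_pos: [494.9, -94.6, 57.6]
tcp_rot: [3.141, 0.001, 2.284]
contact_force: [-0.1, -0.9, 0.3]
opening: 0.386
grasp_force: 0.0
```

```bash
python3 -c "
from h import *
st();ang();blob('tab');jaw()"
```

```text
14.65 clamp xy [-111.3   85.5] z 57.6 rpy [3.141e+00 1.000e-03 2.284e+00] F [-0.1 -0.9  0.3] open 0.39 gf 0.0 q6 -0.9
R 140.4 tcp angle -0.655 tool -0.65
tab n 127 top 304.8 247 bbox 303 321 261
..BBBBBBBBBBB.wwwwwwwwwwwwwwwww............yyy..BBBBBBBBBBB........................ first blue-run after block ends; index->y=-75+2i
jaw outer y 41
```

The line now shows, but the margin is thin, so I add a third stroke and then lift clear.

Emit:
{"fn": "drive_tool", "kwargs": {
  "plan": [
    {"x":-0.02,"y":-0.36,"z":0,"ax":0,"ay":0,"az":-1.24,"hand":33},
    {"x":-0.09,"y":-0.72,"z":0,"ax":0,"ay":0,"az":-2.48,"hand":33},
    {"x":-0.21,"y":-1.06,"z":0,"ax":0,"ay":0,"az":-3.72,"hand":33},
    {"x":-0.37,"y":-1.39,"z":0,"ax":0,"ay":0,"az":-4.97,"hand":33},
    {"x":-0.57,"y":-1.69,"z":0,"ax":0,"ay":0,"az":-6.21,"hand":33},
    {"x":-0.81,"y":-1.97,"z":0,"ax":0,"ay":0,"az":-7.45,"hand":33},
    {"x":-1.08,"y":-2.21,"z":0,"ax":0,"ay":0,"az":-8.69,"hand":33}
  ]
}}

```text
clock: 15.45
eef_pos: [444.9, -208.9, 57.7]
tcp_rot: [3.141, 0.001, -3.081]
contact_force: [2.4, 4.4, -0.7]
opening: 0.386
grasp_force: 2.2
```

Emit:
{"fn": "drive_tool", "kwargs": {
  "plan": [
    {"x":-0.02,"y":-0.36,"z":0,"ax":0,"ay":0,"az":-1.24,"hand":33},
    {"x":-0.09,"y":-0.72,"z":0,"ax":0,"ay":0,"az":-2.48,"hand":33},
    {"x":-0.21,"y":-1.07,"z":0,"ax":0,"ay":0,"az":-3.75,"hand":33},
    {"x":-0.21,"y":-1.07,"z":0,"ax":0,"ay":0,"az":-3.75,"hand":33}
  ]
}}

```text
clock: 15.85
eef_pos: [458.1, -262.8, 57.4]
tcp_rot: [-3.141, -0.0, -2.693]
contact_force: [-0.5, 0.6, -0.3]
opening: 0.387
grasp_force: 0.0
```

Emit:
{"fn": "drive_tool", "kwargs": {
  "plan": [
    {"x":0,"y":0.03,"z":0,"ax":0,"ay":0,"az":0,"hand":46},
    {"x":0,"y":0.03,"z":0,"ax":0,"ay":0,"az":0,"hand":46},
    {"x":0,"y":0.03,"z":-0.5,"ax":0,"ay":0,"az":0,"hand":46},
    {"x":0,"y":0.03,"z":-1.2,"ax":0,"ay":0,"az":0,"hand":46},
    {"x":0,"y":0.03,"z":-2,"ax":0,"ay":0,"az":0,"hand":46},
    {"x":0.5,"y":-0.6,"z":-2.5,"ax":0,"ay":0,"az":0,"hand":46},
    {"x":0.5,"y":-1.4,"z":-2.5,"ax":0,"ay":0,"az":0,"hand":46},
    {"x":0.5,"y":-2.2,"z":-2.5,"ax":0,"ay":0,"az":0,"hand":46}
  ]
}}

```text
clock: 16.65
eef_pos: [483.7, -371.7, 184.1]
tcp_rot: [-3.139, 0.001, -2.699]
contact_force: [2.0, 0.4, 0.3]
opening: 0.539
grasp_force: 0.0
```

Emit:
{"fn": "drive_tool", "kwargs": {
  "plan": [
    {"x":0,"y":-0.8,"z":0,"ax":0,"ay":0,"az":0,"hand":46},
    {"x":0,"y":-1.2,"z":0,"ax":0,"ay":0,"az":0,"hand":46},
    {"x":0,"y":-1.2,"z":0,"ax":0,"ay":0,"az":0,"hand":46},
    {"x":0,"y":-1.2,"z":0,"ax":0,"ay":0,"az":0,"hand":46}
  ]
}}

```text
clock: 17.05
eef_pos: [508.5, -424.0, 181.8]
tcp_rot: [3.14, -0.001, -2.699]
contact_force: [0.3, 0.6, -0.3]
opening: 0.539
grasp_force: 0.0
```

```bash
python3 - <<'E'
from h import *
st();jaw()
g=[]
for n,(u,v) in(("scene",(260,190)),("top",(260,165))):
  f=imaging.grab_frame(n)[:,:,::-1][v:v+140,u:u+130]; g.append(cv2.resize(f,None,fx=3,fy=3,interpolation=3))
cv2.imwrite("pics/s7.png",np.hstack(g))
E
```

```text
17.05 clamp xy [ -30.1 -234. ] z 181.8 rpy [ 3.140e+00 -1.000e-03 -2.699e+00] F [ 0.3  0.6 -0.3] open 0.54 gf 0.0 q6 -2.71
..BBBBBBBBBBB.wwwwwwwwwwwwwwwww............yyy...........BBBBBBBBBB................ first blue-run after block ends; index->y=-75+2i
jaw outer y 57
```

View pics/s7.png

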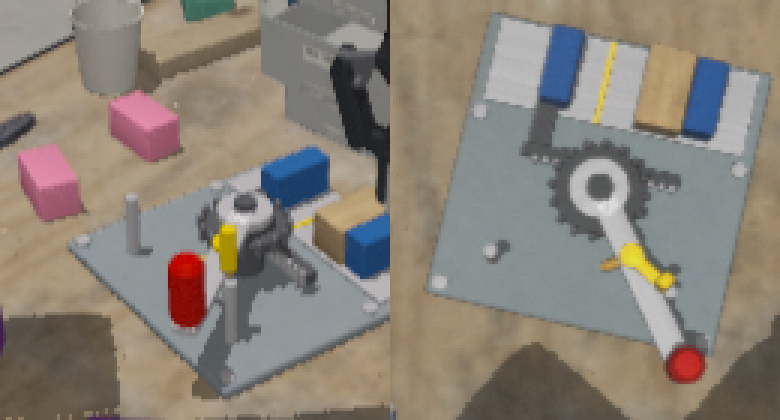

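The final picture shows the line at (605,82) clear between the block (665,90) and the moving jaw (563,65). The lever tab (665,283) is on its opening side, the block stands where it was, and the arm is clear.

```bash
python3 -c "
from rig import r
print(r.sign_off())"
```

```text
the job is handed in; nothing more can be done
None
```

I flipped the yellow lever to its opening side and swung the handle through three full strokes; the moving jaw now stands well past the yellow line, the block is where it was, and I handed the job in at about 17 s on the robot's clock.

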